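Close the dust drawer, then lock and hold the extractor's filter cap

TASK

Get the bench dust extractor ready: first push its open orange dust drawer fully home until it clicks in, then take the blue filter cap from the bench, put its lugs through the slots of the round collar on top, press it down against the spring and twist it a quarter turn clockwise (seen from above) to its stop. The cap would spring back if let go, so finish while still gripping it, pressed in and fully turned, so that a colleague can fit the locking screw. Leave the jar, the hammer and the brush pot where they are.

Things in the scene. Friction and masses are not known exactly. Their poses are not given: they have to be found in the camera images.
- cap: Loose blue filter cap, 0.1-0.2 kg, 66 mm tall, standing on its white spigot. Origin: centre of underside, z up. Spigot 32 mm dia., z 0-24; two lugs at its foot form a bar 52 mm along x, 10 mm along y, z 0-8; flange 68 mm dia., z 24-32; wing grip 56 mm along x, 14 mm thick along y, z 32-66. Same either way round. Grip the wing across its 14 mm; fingertips may push on the flange.
- socket (a point): Bayonet axis at the top face of the round collar, 120 mm above the bench; z up, x the way the drawer goes in, y left of that. Collar 88 mm dia., plate 8 mm thick: bore 38 mm wide, slots 16 mm wide reaching 30 mm out along +x and -x (red marks). The cap enters with its x axis along this x axis or opposite; the wing ends along y (green marks) after the clockwise quarter turn.
- seat_depth (a joint): How far the sprung carrier in the collar is pushed down, m: 0 at rest (the cap's foot meets it 8 mm below the collar's top face), 0.013 at the bottom. From 0.008 (cap origin 16 mm below the top face) the lugs are under the plate and can turn; a turned cap cannot rise past 0.008. Spring: 3 N at first, about 9.5 N at the bottom.
- seat_turn (a joint): How far the carrier is turned clockwise seen from above, rad: 0 at rest (in line with the slots), 1.45 at its stop. The lugs take it along with about 0.12 rad of play, so its stop comes at about 1.57 rad of cap turn. A return spring resists, up to about 0.21 N m, and turns it back when let go.
- extractor: Fixed dust extractor: grey housing 200 x 200 mm, 85 mm high, drawer side (-x) towards the robot, collar in the middle of its top. Origin: centre of the underside, under the bayonet axis; axes as of the socket.
- drawer_front (a point): Centre of the flat outer face of the orange drawer front, 45 mm above the bench; axes as of the socket: the face looks to -x, push it along +x. The front is 178 mm wide, 60 mm high (15 to 75 mm above the bench). When shut, this point is 108 mm before the bayonet axis.
- drawer (a joint): How far the dust drawer is open, m: 0 is fully home against its stop, 0.10 the most. Sliding takes 1 to 2 N; from about 10 to 5 mm a sprung roller resists with about 3 N more, then it clicks over and draws the drawer home.
- jar: Bystander: amber jar with black lid, 64 mm in diameter, 75 mm high. Origin: centre of its underside.
- hammer: Bystander: hammer, 200 mm long, lying on the bench. Origin: under its middle; x along the handle towards the head.
- pot: Bystander: terracotta-coloured pot with brushes, 72 mm in diameter, pot 90 mm and brushes about 146 mm high. Origin: centre of its underside.
Things that resemble listed ones, but are neither listed nor needed, are in the scene too. Of the things that look like the cap, take the one that is nearest to the robot's base at the start.

How it is judged (in metres and radians):
On the way, in this order (a step that is already met when the one before it is completed fails the run):
1. the dust drawer is pushed home past its detent (less than 3 mm open) (value of joint drawer below 0.003 m), for 0.2 s.
2. the cap stands in the socket, pressed down more than 6.5 mm against the spring (value of joint seat_depth above 0.0065 m and horizontal distance between cap and socket below 0.006 m and angle between cap's own z axis and vertical below 0.15 rad and z of cap in the frame of socket below -0.013 m), for 0.05 s.
3. the pressed-in cap has been turned clockwise until the carrier is past 1.2 rad (all of step 2 and value of joint seat_turn above 1.2 rad), for 0.2 s.
At the end, for the whole second after the job is handed in: Drawer under 3 mm open. Cap upright (0.15 rad), within 6 mm of the bayonet axis, underside over 13 mm below the collar top, carrier down over 6.5 mm and turned over 1.2 rad; cap at rest, held by the fingers with over 2 N. Jar, hammer, pot within 30 mm of their start (all of step 3 and value of joint drawer below 0.003 m and contact force between the fingers and cap above 2 N and linear speed of cap below 0.02 m/s and distance of each of jar, hammer, pot from where it was at the start of the episode below 0.03 m); the arm keeps its last pose, push and grip.
It fails at once if the jar is moved more than 30 mm (distance of jar from where it was at the start of the episode above 0.03 m).
It fails at once if the hammer is moved more than 30 mm (distance of hammer from where it was at the start of the episode above 0.03 m).
It fails at once if the pot is moved more than 30 mm (distance of pot from where it was at the start of the episode above 0.03 m).
It also fails if it takes over 64 s, if anything falls off the work surface, if the arm or the gripper's body presses on something with over 40 N, if the wrist force passes 120 N, or if a joint passes its speed limit or range.

ROBOT

A 6-joint arm with a two-finger parallel gripper is mounted at the origin on the work surface. World frame = base frame: x ahead of the robot, y to its left, z up, the work surface at z = 0. Lengths are in mm, angles in rad, forces in N, time in s.
With the tool pointing down it reaches from about 350 to 775 mm from the base axis. Payload 7.3 kg.
Tool frame: the origin (TCP) lies on the centre line of the jaws, within the pads' length; the fingertips stand 22 mm ahead of it and the grasp point (between the pads) lies 3 mm ahead of it; z points along the fingers, y is the direction in which the jaws open and shut (so a half turn about z gives the same grasp; the last joint's range is limited). The gripper opens to 92 mm and grips with 3 to 60 N. Pads are 19 mm wide; open, the fingers measure 130 mm over their backs; the gripper's body (75 mm by 190 mm) begins 47 mm behind the grasp point.
Start: joints at [-1.284, 0.342, 1.524, -0, 1.275, -0.146], TCP at [220.216, -476.6, 248.741] pointing down, gripper open.
Joint ranges: [-2.53, 2.53], [-0.77, 2.02], [0.04, 2.7], [-1, 4.14], [0.28, 2.66], [-3.11, 3.11]. Speed limits (rad/s): [2.57, 2.57, 3.14, 3.14, 3.14, 3.14].

INTERFACE

Orientations are given as [roll, pitch, yaw] about the fixed x, y, z axes, in that order (R = Rz(yaw) Ry(pitch) Rx(roll)).
In Python, from plant import get_obs, capture, close_job gives the robot as it stands.
- The arm moves only by the tool carry_out, never from a script. Its arguments are lists of equal length, an entry for each row: "xyz": the shift along the tool's x, y, z scaled (see below), a list of three; "dr": the turn, a rotation vector about the tool's x, y, z scaled (see below), a list of three. A call has 1 to 8 rows; each row shifts and turns the commanded pose from where the row before left it, along the tool's axes as they then stand; what a row does not reach is not made up. The controller multiplies each number of a shift by 0.06 m and each number of a turn by 8 degrees. A row lasts 1/8 s, in which the tool goes at most 62.5 mm and 10.7 degrees, less where a joint would pass 70% of its speed; a pose out of reach is approached as far as the arm can. A call with a number of a shift or a turn outside -1 to 1 is refused whole. A call with a gripper value outside its range is refused whole. "gripper" is the gripper's target within -1 to 1 (fully open at 1, half-way at 0, shut at -1), set as the call begins (left out, the last holds). The fingers move at their own pace and stop on an object; the grip force is fixed at half the most. Time passes only in rows, so rows that do not move let the fingers close. It gives the time, the measured TCP pose, the force and the opening at its end, in the units of the state.
- get_obs(): the state, without advancing time (a new reading comes with each control period).
- capture(name): name is "side" or "top" or "wrist"; returns a dict with "image" (400x640x3 uint8, blue, green, red), "fx", "fy", "cx", "cy" (pixels), "D" ([k1, k2, p1, p2, k3] as OpenCV has them; the pictures are not rectified), "pose" (4x4, takes a point from camera to world coordinates). Camera axes: x right, y up, looking along -z (the intrinsics and any distortion apply to the point x, -y, -z); pixel columns grow to the right and rows downward; lengths in mm; the calibration is good to about 2 mm. A picture is of the moment at which its call begins. There is no depth.
- close_job(): hands the job in, once; it reports no verdict.
The state is a dict: "time": time; "joint_positions": joint angles; "dq": joint speeds; "tau": joint torques, N m; "tool_pos": TCP position; "tcp_rot": TCP orientation; "contact_force": force on the tool from outside, world axes, zero at the start; "moment": the same for the moment, N m; "grip_width": finger opening in mm.
Only numpy, scipy, OpenCV 4.12 (cv2) and the standard library are available. Lean on these libraries where they do the work, as an engineer would, in place of code of your own. Each camera call takes 0.05 s, during which the arm holds its last target.

## Working session

There is one attempt and no reset: what is moved stays moved. The work goes in short steps, Python scripts to look and compute and a tool call to move; the robot and the scene stay as the last step left them, time stands still between calls to the robot, and variables do not carry over. Pictures are saved under pics/ and viewed, and the job is handed in when it is done.

Besides the shell and the picture viewer there is one more tool, called as a command line: name --argument value ..., lists and objects as JSON in quotes. carry_out: Moves the arm, as the interface text tells. Shifts and turns lie within -1 to 1; 1 stands for 0.06 m of shift or 8 degrees of turn. Its arguments: {"type":"object","properties":{"xyz":{"type":"array"},"dr":{"type":"array"},"gripper":{"type":"number"}},"required":["xyz","dr"]}

```bash
mkdir -p pics; ls; python3 - <<'E'
from plant import get_obs,capture
import cv2,json
print(get_obs())
for n in ["side","top","wrist"]:
    c=capture(n); cv2.imwrite(f"pics/{n}0.png",c["image"]); print(n,c["fx"],c["fy"],c["cx"],c["cy"],c["D"]);print(c["pose"])
E
```

```text
pics
{'time': 0.0, 'joint_positions': array([-1.28399109e+00,  3.42687712e-01,  1.52501252e+00,  7.01356484e-07,
        1.27536410e+00, -1.46042312e-01]), 'dq': array([-0.00017309,  0.00068246, -0.00103903,  0.00042816,  0.00045601,
       -0.0005008 ]), 'tau': array([ 1.08306347e-03, -4.31236660e+01, -2.44221604e+01,  7.19236792e-02,
        5.59701410e-02, -1.09149125e-04]), 'tool_pos': array([ 220.11168913, -476.230213  ,  248.0646667 ]), 'tcp_rot': array([-3.14013674e+00, -2.14827500e-04,  4.32847192e-01]), 'contact_force': array([0.73451482, 0.31056932, 0.5174304 ]), 'moment': array([-0.05199439, -0.02154217,  0.00947426]), 'grip_width': 92.08108810804393}
side 404.9884610129344 404.9884610129344 323.7920050277583 200.9668873658788 [-0.08980791  0.          0.          0.          0.        ]
[[-9.83612321e-01 -8.36501653e-02  1.59716789e-01  7.49194875e+02]
 [ 1.78696085e-01 -5.70072749e-01  8.01925664e-01  1.04579607e+03]
 [ 2.39689743e-02  8.17324728e-01  5.75678536e-01  8.98076124e+02]
 [ 0.00000000e+00  0.00000000e+00  0.00000000e+00  1.00000000e+00]]
top 503.42983435980466 503.42983435980466 317.0067784190765 194.53209309848782 [-0.14535323  0.          0.          0.          0.        ]
[[-2.93370124e-02  9.90047831e-01 -1.37639499e-01  3.29484886e+02]
 [-9.99495610e-01 -3.07305422e-02 -8.00999348e-03 -6.54075957e+01]
 [-1.21600131e-02  1.37335086e-01  9.90450003e-01  1.57478418e+03]
 [ 0.00000000e+00  0.00000000e+00  0.00000000e+00  1.00000000e+00]]
wrist 347.302679487611 347.302679487611 314.00437689760963 204.16720056690156 [-0.07426918  0.          0.          0.          0.        ]
[[ 4.18646806e-01  8.78683300e-01  2.29456991e-01  2.82411736e+02]
 [-9.08148839e-01  4.05267322e-01  1.04995635e-01 -4.47983006e+02]
 [-7.33509463e-04 -2.52337187e-01  9.67639089e-01  3.84191312e+02]
 [ 0.00000000e+00  0.00000000e+00  0.00000000e+00  1.00000000e+00]]
```

View pics/top0.png

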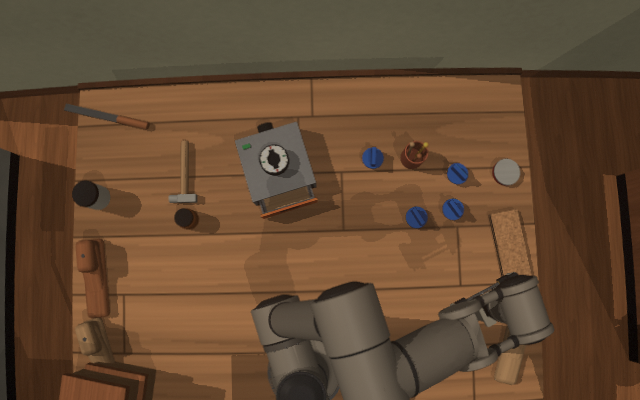

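View pics/side0.png

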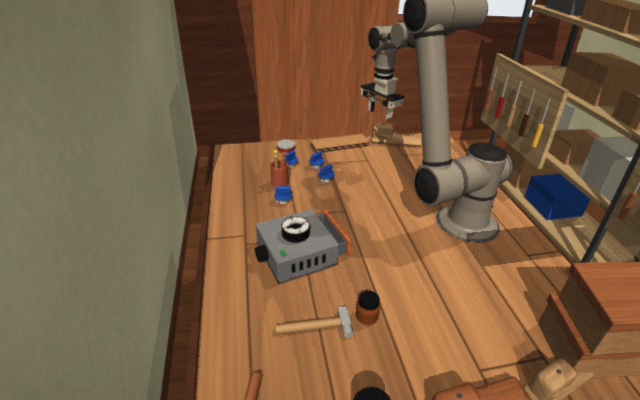

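View pics/wrist0.png

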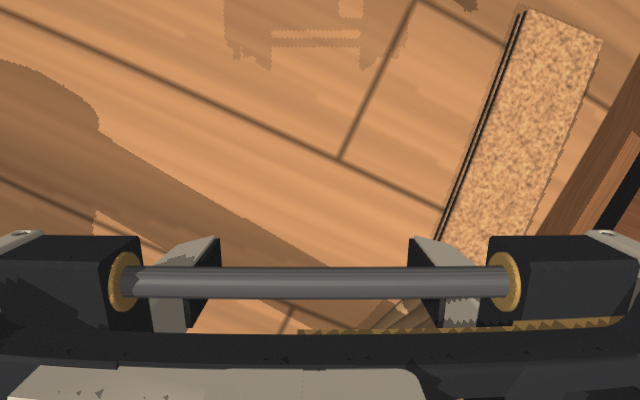

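The top view shows the extractor at about (275,160) with its drawer open at (290,207). There are four cap-like blue objects, at (372,158), (417,217), (453,209) and (457,174). The hammer is at (184,175), the jar at (186,217) and the pot at (414,155). Next I'll take enlarged crops.

```bash
cat > h.py <<'E'
import numpy as np,cv2
from plant import get_obs,capture
def K(c): return np.array([[c["fx"],0,c["cx"]],[0,c["fy"],c["cy"]],[0,0,1.]])
def px2w(c,uv,z):
    uv=np.array(uv,float).reshape(-1,1,2)
    n=cv2.undistortPoints(uv,K(c),np.array(c["D"],float)).reshape(-1,2)
    d=np.c_[n[:,0],-n[:,1],-np.ones(len(n))]@c["pose"][:3,:3].T
    o=c["pose"][:3,3]; t=(np.broadcast_to(z,len(n))-o[2])/d[:,2]
    return o+d*t[:,None]
def w2px(c,P):
    P=np.array(P,float).reshape(-1,3); R=c["pose"][:3,:3]
    q=(P-c["pose"][:3,3])@R; q=q*[1,-1,-1]
    return cv2.projectPoints(q,np.zeros(3),np.zeros(3),K(c),np.array(c["D"],float))[0].reshape(-1,2)
def crop(c,u0,v0,w,h,s,fn):
    im=c["image"][v0:v0+h,u0:u0+w]; cv2.imwrite(fn,cv2.resize(im,None,fx=s,fy=s,interpolation=cv2.INTER_CUBIC))
E
python3 - <<'E'
from h import *
c=capture("top"); crop(c,225,110,100,110,5,"pics/t1.png"); crop(c,355,135,120,100,6,"pics/t2.png")
c=capture("side"); crop(c,250,195,110,90,7,"pics/s1.png"); crop(c,265,140,80,75,8,"pics/s2.png")
E
```

```text
(no output)
```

View pics/t1.png

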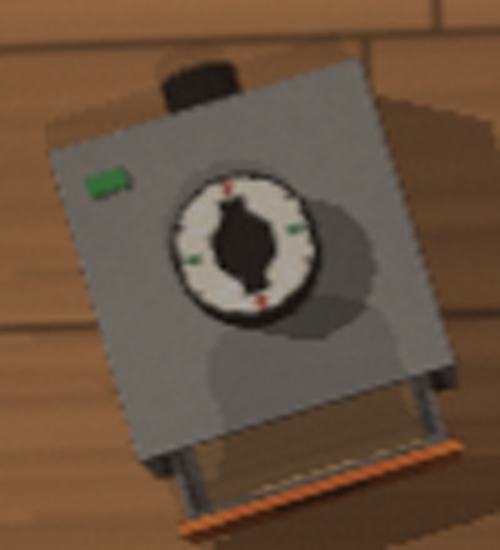

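View pics/t2.png

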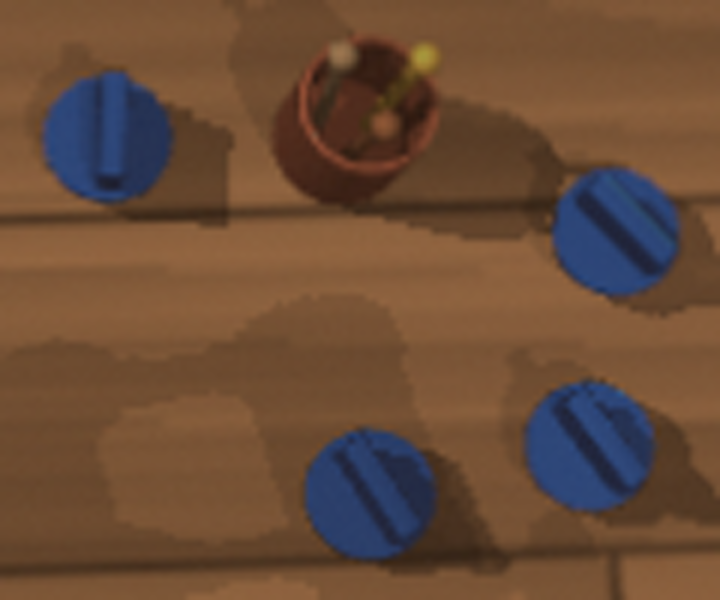

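View pics/s1.png

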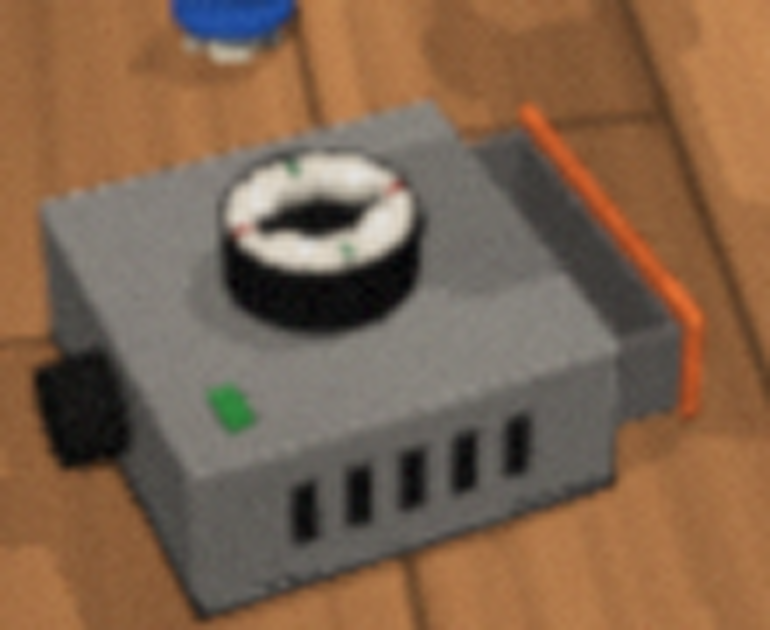

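View pics/s2.png

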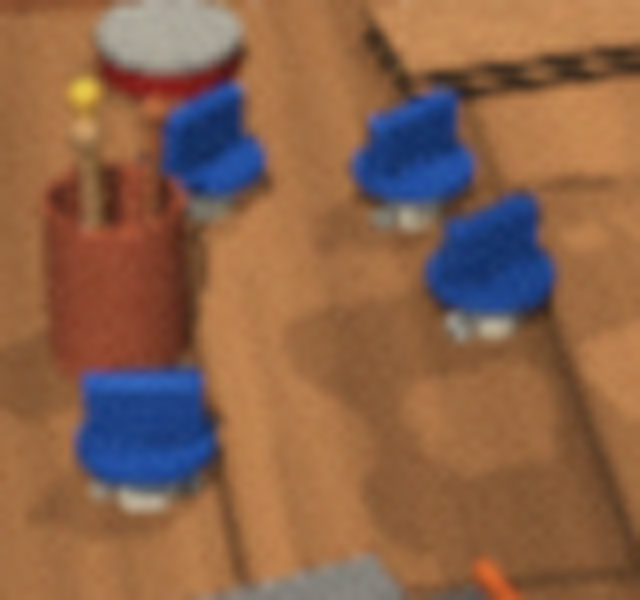

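The crops put the collar's red marks at about (270.3,147.3) and (277.1,170.5), and the green marks at (283.7,155.7) and (263.7,161.9). The cap flange centres are at (372.9,157.8), (416.6,217.2), (453.2,209.1) and (457.6,173.6).

```bash
python3 - <<'E'
from h import *
np.set_printoptions(precision=1,suppress=True)
t=capture("top"); s=capture("side")
f=lambda l,u,v,k:[((x+.5)/k-.5+u,(y+.5)/k-.5+v) for x,y in l]
caps=f([(108,137),(370,494),(590,445),(616,232)],355,135,6)
P=px2w(t,caps,30); print("caps",P, np.hypot(P[:,0],P[:,1]))
# wing ends top face: (far end, near end)
for nm,l in dict(c1=[(113,73),(109,185)],c3=[(350,440),(405,540)],c4=[(573,395),(630,488)],).items():
    W=px2w(t,f(l,355,135,6),66); d=W[1]-W[0]; print(nm,W.mean(0),np.linalg.norm(d),np.degrees(np.arctan2(d[1],d[0])))
m=px2w(t,f([(227,187),(261,303),(294,229),(194,260)],225,110,5),120)
print("marks top",m,m[:2].mean(0),m[2:].mean(0))
ms=px2w(s,f([(398,186),(240,231),(293,167),(348,251)],250,195,7),120)
print("marks side",ms,ms[:2].mean(0),ms[2:].mean(0))
d=m[0]-m[1];g=m[3]-m[2];print(np.degrees([np.arctan2(d[1],d[0]),np.arctan2(g[1],g[0])-np.pi/2]))
d=ms[1]-ms[0];g=ms[3]-ms[2];print(np.degrees([np.arctan2(d[1],d[0]),np.arctan2(g[1],g[0])-np.pi/2]))
h=px2w(t,f([(50,153),(360,60),(455,362),(140,460)],225,110,5),85);print("housing",h,h.mean(0))
for a,b in((0,1),(3,2)): d=h[a]-h[b];print(np.degrees(np.arctan2(d[1],d[0]))-90)
for a,b in((0,3),(1,2)): d=h[a]-h[b];print(np.degrees(np.arctan2(d[1],d[0])))
dr=px2w(t,f([(180,530),(462,447)],225,110,5),75);print("drawer outer top edge",dr,dr.mean(0))
sd=px2w(s,f([(525,108),(698,320)],250,195,7),75);print("side",sd,sd.mean(0))
# side caps flange centers
sc=f([(146,440),(490,275),(413,178)],265,140,8); print(px2w(s,sc,30))
print("pot,jar,hammer",px2w(t,[(414,155)],90),px2w(t,[(186,217)],75),px2w(t,[(184,175)],15))
E
```

```text
caps [[ 656.1 -230.5   30. ]
 [ 464.8 -357.4   30. ]
 [ 486.4 -474.1   30. ]
 [ 598.  -495.5   30. ]] [695.4 586.4 679.2 776.6]
c1 [ 652.7 -228.4   66. ] 58.511695768659216 175.29658053086425
c3 [ 463.6 -354.5   66. ] 57.225738087684626 -153.89518876420004
c4 [ 484.4 -470.6   66. ] 54.99515601568585 -151.38407724275504
marks top [[678.3  81.6 120. ]
 [607.6  62.6 120. ]
 [651.5  42.2 120. ]
 [634.8 101.8 120. ]] [643.   72.1 120. ] [643.1  72.  120. ]
marks side [[606.3  61.4 120. ]
 [678.9  82.7 120. ]
 [650.9  40.8 120. ]
 [634.2 103.2 120. ]] [642.6  72.  120. ] [642.6  72.  120. ]
[15.1 15.7]
[16.4 14.9]
housing [[711.9 193.5  85. ]
 [763.7   2.5  85. ]
 [574.6 -50.3  85. ]
 [521.1 140.   85. ]] [642.8  71.4  85. ]
15.167073582764317
15.683119388741972
15.668142040444902
15.573767944296225
drawer outer top edge [[479.4 117.8  75. ]
 [524.4 -52.9  75. ]] [501.9  32.5  75. ]
side [[527.8 -47.5  75. ]
 [480.2 119.9  75. ]] [504.   36.2  75. ]
[[ 654.9 -227.6   30. ]
 [ 465.6 -352.3   30. ]
 [ 488.4 -457.    30. ]]
pot,jar,hammer [[ 647.3 -350.    90. ]] [[481.5 345.5  75. ]] [[622.3 369.4  15. ]]
```

```bash
cat >> h.py <<'E'
S=np.array([643.,72.]); SY=np.radians(15.5)
def sock(x,y): return S+np.array([x*np.cos(SY)-y*np.sin(SY), x*np.sin(SY)+y*np.cos(SY)])
def insock(p):
    d=np.array(p)[:2]-S; return np.array([d[0]*np.cos(SY)+d[1]*np.sin(SY),-d[0]*np.sin(SY)+d[1]*np.cos(SY)])
def need(p0,yaw0,p1):
    d=np.array(p1,float)-np.array(p0,float); c,s=np.cos(yaw0),np.sin(yaw0)
    return np.array([c*d[0]+s*d[1], s*d[0]-c*d[1], -d[2]])/60.
E
python3 - <<'E'
from h import *
o=get_obs();p=o["tool_pos"];y=o["tcp_rot"][2]
print(need(p,y,[*sock(-200,0),150]))
E
```

```text
[ 6.94178759 -5.88232706  1.64270929]
```

carry_out --xyz '[[0.6,-0.5,0],[0.6,-0.5,0],[0.6,-0.5,0],[0.6,-0.5,0],[0.6,-0.5,0],[0.6,-0.5,0],[0.6,-0.5,0],[0.6,-0.5,0]]' --dr '[[0,0,0],[0,0,0],[0,0,0],[0,0,0],[0,0,0],[0,0,0],[0,0,0],[0,0,0]]' --gripper -1

```text
time: 1.35
tool_pos: [381.5, -136.6, 248.9]
tcp_rot: [3.141, -0.0, 0.433]
contact_force: [-0.6, -0.2, -0.5]
grip_width: 16.5
```

carry_out --xyz '[[0.6,-0.5,0],[0.6,-0.5,0],[0.6,-0.5,0],[0.3,-0.4,0.4],[0,0,0.8],[0,0,0.4],[0,0,0]]' --dr '[[0,0,0],[0,0,0],[0,0,0],[0,0,0.36],[0,0,0.4],[0,0,0.4],[0,0,0]]'

```text
time: 2.22
tool_pos: [446.5, 18.6, 151.4]
tcp_rot: [-3.14, 0.004, 0.272]
contact_force: [-0.5, 0.2, 0.7]
grip_width: 0.6
```

```bash
python3 - <<'E'
from h import *
o=get_obs();p=o["tool_pos"];y=o["tcp_rot"][2]
print(o["time"],p,o["tcp_rot"],insock(p),o["grip_width"],o["contact_force"],o["joint_positions"])
print(need(p,y,[*sock(-180,0),67]))
E
```

```text
2.225 [446.50438636  18.63016565 151.40803419] [-3.14014557  0.00367212  0.27160394] [-203.61162508    1.08237103] 0.6294659212204221 [-0.48122061  0.15010194  0.74816325] [-1.30032141e-01  3.16891944e-01  1.86684220e+00 -1.26298914e-04
  9.61804114e-01  1.16923536e+00]
[0.39350741 0.01846369 1.40680057]
```

carry_out --xyz '[[0,0,0.7],[0,0,0.7],[0.3,0,0],[0.3,0,0],[0.2,0,0],[0.2,0,0],[0,0,0]]' --dr '[[0,0,0],[0,0,0],[0,0,0],[0,0,0],[0,0,0],[0,0,0],[0,0,0]]'

```text
time: 3.1
tool_pos: [506.4, 34.5, 69.2]
tcp_rot: [3.141, -0.002, 0.271]
contact_force: [-0.6, -0.2, 0.4]
grip_width: 0.6
```

```bash
python3 - <<'E'
from h import *
o=get_obs();p=o["tool_pos"]
print(o["time"],p,insock(p),o["contact_force"])
c=capture("side");crop(c,250,170,130,110,6,"pics/s3.png")
E
```

```text
3.1 [506.39522645  34.53550111  69.16223291] [-141.64847169    0.4041058 ] [-0.61025904 -0.21682998  0.39413663]
```

View pics/s3.png

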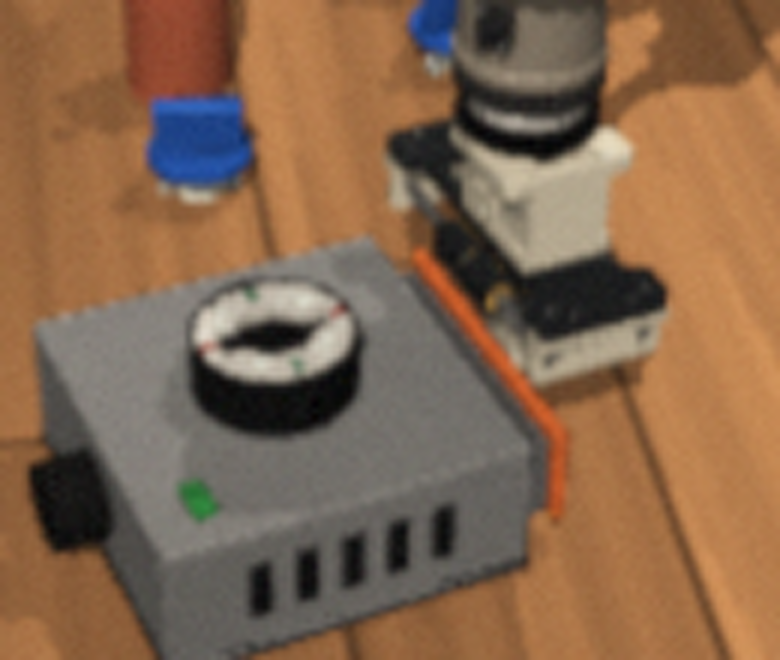

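The view shows the fingers pushing the orange front, which is now about 15 mm from shut. I'll keep pushing gently.

carry_out --xyz '[[0.15,0,0],[0.15,0,0],[0.1,0,0],[0,0,0]]' --dr '[[0,0,0],[0,0,0],[0,0,0],[0,0,0]]'

```text
time: 3.65
tool_pos: [527.7, 40.9, 68.5]
tcp_rot: [-3.141, 0.003, 0.271]
contact_force: [-6.6, -0.6, 3.2]
grip_width: 0.7
```

```bash
python3 - <<'E'
from h import *
o=get_obs();p=o["tool_pos"]
print(o["time"],p,insock(p),o["contact_force"])
E
```

```text
3.65 [527.66961294  40.86795007  68.46140088] [-119.45555162    0.82091397] [-6.63344503 -0.62902313  3.1507005 ]
```

carry_out --xyz '[[0.08,0,0],[0,0,0],[0,0,0]]' --dr '[[0,0,0],[0,0,0],[0,0,0]]'

```text
time: 4.03
tool_pos: [527.8, 41.0, 68.5]
tcp_rot: [-3.14, 0.013, 0.272]
contact_force: [-21.8, -9.1, 17.1]
grip_width: 0.5
```

```bash
python3 - <<'E'
from h import *
o=get_obs();p=o["tool_pos"]
print(o["time"],p,insock(p),o["contact_force"])
c=capture("side");crop(c,250,170,130,110,6,"pics/s4.png")
E
```

```text
4.025 [527.78210215  41.01288166  68.45021139] [-119.3084223     0.93051303] [-21.79753736  -9.12219711  17.09609533]
```

View pics/s4.png

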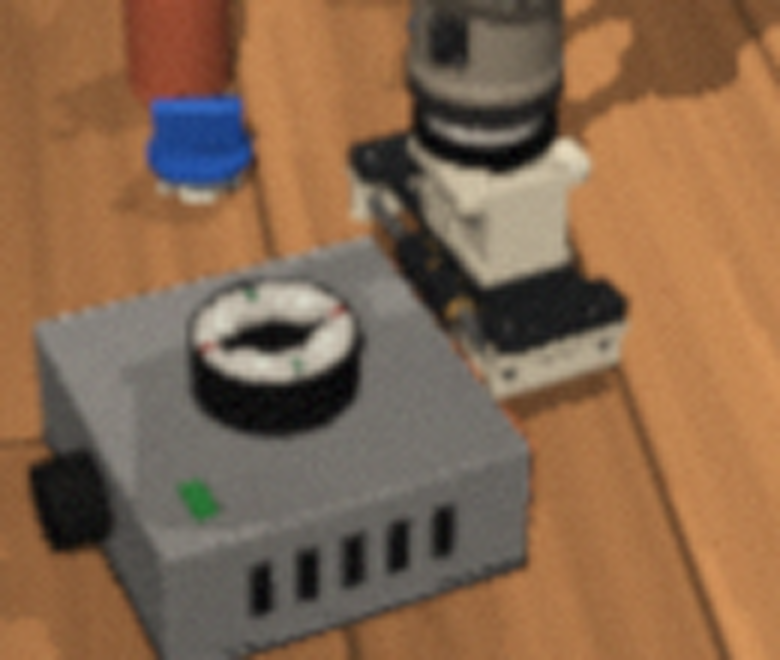

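The drawer is shut: the front sits flush, and the force rose to over 20 N with no further travel. Now back off and move to above the cap.

carry_out --xyz '[[-0.4,0,0],[-0.5,0,-0.3],[0,0,-0.9],[0,0,-0.9],[-0.2,0.7,-0.3],[-0.2,0.9,0],[-0.2,0.9,0],[-0.2,0.9,0]]' --dr '[[0,0,0],[0,0,0],[0,0,0],[0,0,0],[0,0,0],[0,0,0],[0,0,0],[0,0,0]]' --gripper -1

```text
time: 5.08
tool_pos: [490.2, -183.7, 213.2]
tcp_rot: [3.14, -0.002, 0.271]
contact_force: [0.3, 0.6, -0.1]
grip_width: 0.4
```

```bash
python3 - <<'E'
from h import *
o=get_obs();p=o["tool_pos"];y=o["tcp_rot"][2]
print(o["time"],p,y)
print(need(p,y,[464,-355,190]))
c=capture("side");crop(c,250,170,130,110,6,"pics/s5.png")
E
```

```text
5.075 [ 490.17025091 -183.70332786  213.20771302] 0.2710129528555858
[-1.18454093  2.63397344  0.38679522]
```

View pics/s5.png

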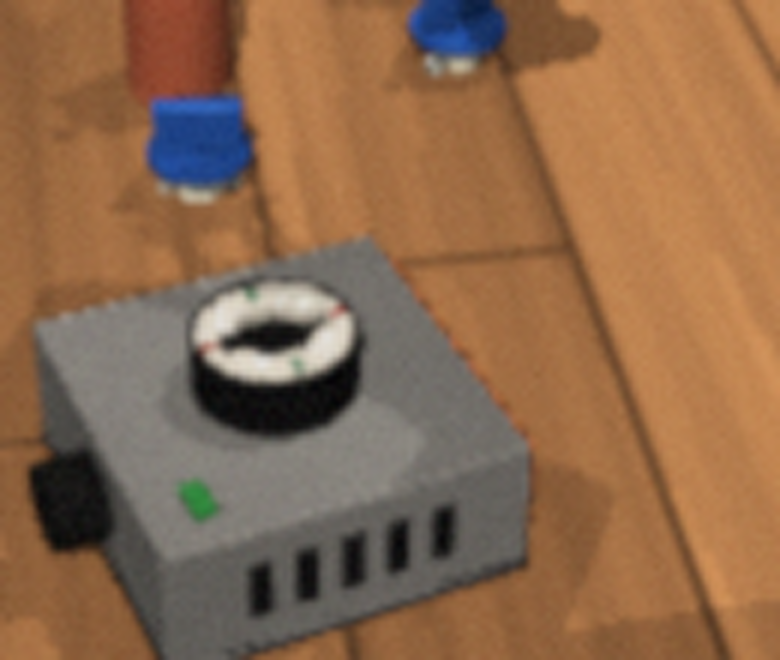

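The drawer stays shut, with only a thin orange edge visible along the housing. Next I'll hover short of the cap so the wrist camera can see it.

carry_out --xyz '[[-0.4,0.6,0],[-0.4,0.6,0.1],[-0.4,0.6,0.1],[-0.4,0.6,0.1],[-0.4,0.23,0.1],[0,0,0]]' --dr '[[0,0,-0.3],[0,0,-0.3],[0,0,-0.3],[0,0,-0.3],[0,0,-0.1],[0,0,0]]' --gripper 0

```text
time: 5.88
tool_pos: [429.4, -373.2, 188.1]
tcp_rot: [-3.142, 0.0, 0.449]
contact_force: [-0.5, 0.3, 0.5]
grip_width: 45.8
```

```bash
python3 - <<'E'
from h import *
o=get_obs();p=o["tool_pos"];y=o["tcp_rot"][2]
print(o["time"],p,np.degrees(y),o["grip_width"])
c=capture("wrist");cv2.imwrite("pics/w1.png",c["image"]); 
print(w2px(c,[[464,-355,66],[464,-355,0]]))
E
```

```text
5.875 [ 429.43819503 -373.17456519  188.12090142] 25.75256496839234 45.757406345086316
[[311.62391581 154.62651986]
 [312.05589859 146.50068194]]
```

View pics/w1.png

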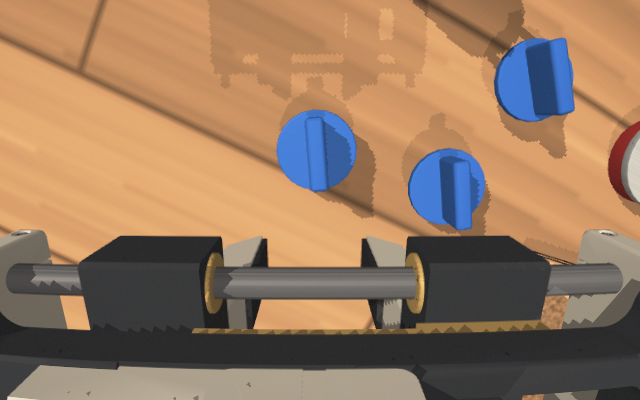

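The wrist view shows the target cap at about (316,150), with its wing running almost vertically in the picture. The predicted position was (312,155).

```bash
python3 - <<'E'
from h import *
c=capture("wrist");crop(c,265,100,105,100,6,"pics/w2.png")
E
```

```text
(no output)
```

View pics/w2.png

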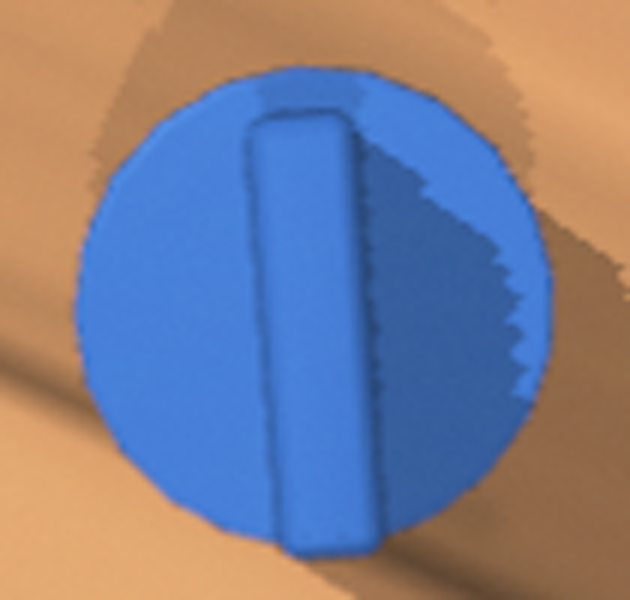

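```bash
python3 - <<'E'
from h import *
c=capture("wrist");o=get_obs();p=o["tool_pos"];y=o["tcp_rot"][2]
f=lambda l:[((a+.5)/6-.5+265,(b+.5)/6-.5+100) for a,b in l]
W=px2w(c,f([(299,113),(332,551)]),66);d=W[0]-W[1]
print(W,W.mean(0),np.linalg.norm(d),np.degrees(np.arctan2(d[1],d[0])))
print(px2w(c,f([(314,304)]),32))
a=np.arctan2(d[1],d[0]); print("turn dz units",-np.degrees(a-y)/8, need(p,y,[*W.mean(0)[:2],50]))
E
```

```text
[[ 489.68827174 -343.66094942   66.        ]
 [ 442.59420568 -371.13623667   66.        ]] [ 466.14123871 -357.39859304   66.        ] 54.522861879230696 30.259839911791964
[[ 466.76889703 -357.17295475   32.        ]]
turn dz units -0.5408487568554362 [0.62985928 0.05213929 2.31700026]
```

carry_out --xyz '[[0.32,0.03,0],[0.31,0.02,0.3],[0,0,0.5],[0,0,0.5],[0,0,0.5],[0,0,0.3],[0,0,0.08],[0,0,0]]' --dr '[[0,0,0],[0,0,0],[0,0,-0.3],[0,0,-0.24],[0,0,0],[0,0,0],[0,0,0],[0,0,0]]'

```text
time: 7.02
tool_pos: [466.0, -357.2, 57.5]
tcp_rot: [-3.141, 0.0, 0.529]
contact_force: [0.1, -0.5, -0.8]
grip_width: 46.1
```

```bash
python3 - <<'E'
from h import *
o=get_obs();print(o["tool_pos"],o["tcp_rot"],o["contact_force"])
c=capture("side");crop(c,265,110,110,90,6,"pics/s6.png")
c=capture("wrist");cv2.imwrite("pics/w3.png",c["image"])
E
```

```text
[ 466.00263543 -357.20494705   57.49390723] [-3.14109627e+00  7.67338174e-05  5.28686051e-01] [ 0.11872936 -0.48809469 -0.76435803]
```

View pics/s6.png

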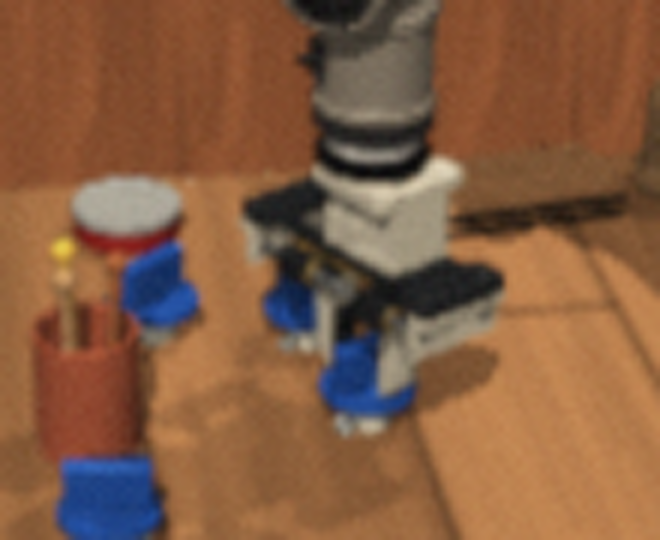

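View pics/w3.png

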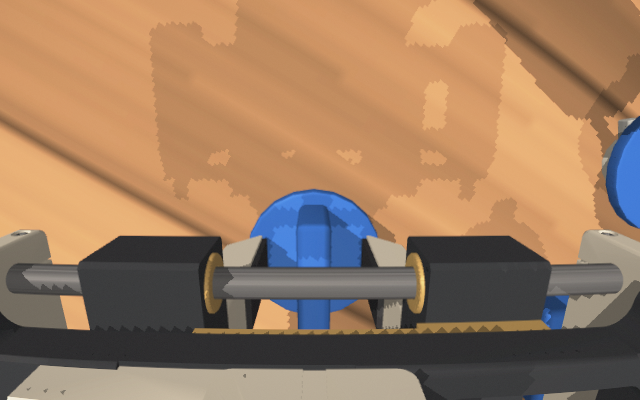

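The wing is centred between the pads at about column 314. Lower about 1.5 mm, then close.

carry_out --xyz '[[0,0,0.02],[0,0,0],[0,0,0],[0,0,0],[0,0,0],[0,0,0]]' --dr '[[0,0,0],[0,0,0],[0,0,0],[0,0,0],[0,0,0],[0,0,0]]' --gripper -1

```text
time: 7.88
tool_pos: [465.4, -358.0, 56.9]
tcp_rot: [3.141, 0.0, 0.528]
contact_force: [-0.6, -0.3, 2.1]
grip_width: 13.6
```

carry_out --xyz '[[0,0,-0.3],[0,0,-0.7],[0,0,-0.9],[0,0,-0.9],[0,0,0]]' --dr '[[0,0,0],[0,0,0],[0,0,0],[0,0,0],[0,0,0]]'

```text
time: 8.5
tool_pos: [466.9, -359.2, 229.3]
tcp_rot: [3.133, -0.002, 0.528]
contact_force: [0.2, 0.3, -2.5]
grip_width: 13.9
```

```bash
python3 - <<'E'
from h import *
o=get_obs();p=o["tool_pos"];y=o["tcp_rot"][2];print(o["time"],p,o["tcp_rot"],o["contact_force"],o["grip_width"])
print(need(p,y,[*S,230]), np.degrees(y-SY)/8)
print(need(p,SY,[*S,230]))
c=capture("side");crop(c,265,80,110,100,6,"pics/s7.png")
c=capture("wrist");cv2.imwrite("pics/w4.png",c["image"])
E
```

```text
8.5 [ 466.88240915 -359.24137612  229.3041494 ] [ 3.13262914e+00 -2.37401936e-03  5.27914673e-01] [ 0.19439814  0.33552631 -2.50268839] 13.907223596467789
[ 6.15618919 -4.73026118 -0.01159751] 1.8434103389160486
[ 4.74927532 -6.1415324  -0.01159751]
```

View pics/s7.png

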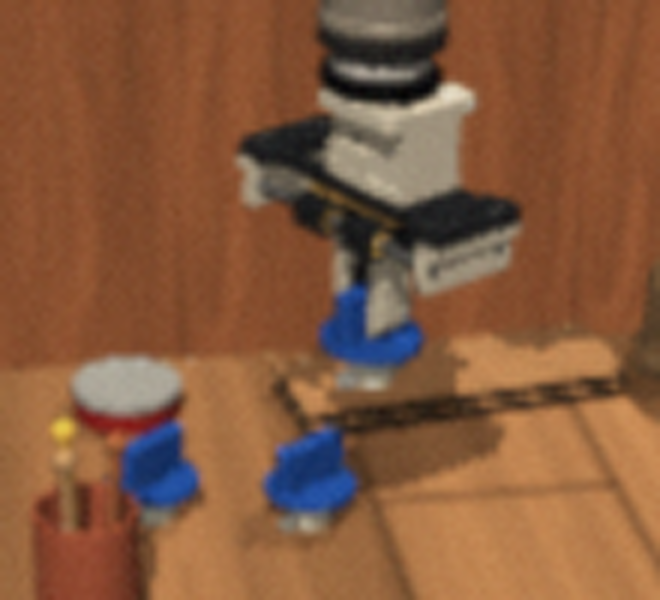

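View pics/w4.png

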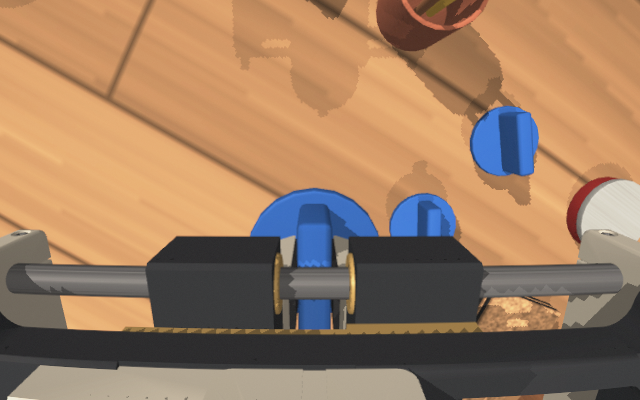

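The cap is held: grip width is 13.9 mm and it lifted clear in the side view, with the flange centred in the wrist view. Carry it to above the collar.

carry_out --xyz '[[0,0,0],[0,0,0],[0.3,-0.4,0],[0.5,-0.6,0],[0.5,-0.6,0],[0.5,-0.6,0],[0.5,-0.6,0],[0.5,-0.6,0]]' --dr '[[0,0,0.92],[0,0,0.92],[0,0,0],[0,0,0],[0,0,0],[0,0,0],[0,0,0],[0,0,0]]'

```text
time: 9.6
tool_pos: [572.1, -114.6, 222.0]
tcp_rot: [-3.139, 0.004, 0.271]
contact_force: [0.6, -0.8, -1.5]
grip_width: 13.6
```

carry_out --xyz '[[0.5,-0.6,0],[0.5,-0.6,0],[0.5,-0.6,0],[0.3,-0.6,0],[0.15,-0.34,0],[0,0,0],[0,0,0]]' --dr '[[0,0,0],[0,0,0],[0,0,0],[0,0,0],[0,0,0],[0,0,0],[0,0,0]]'

```text
time: 10.48
tool_pos: [641.1, 72.2, 224.0]
tcp_rot: [3.141, 0.002, 0.27]
contact_force: [0.1, -0.9, -2.1]
grip_width: 14.1
```

```bash
python3 - <<'E'
from h import *
o=get_obs();p=o["tool_pos"];y=o["tcp_rot"][2];print(o["time"],p,o["tcp_rot"],o["contact_force"],o["grip_width"],o["joint_positions"])
print(need(p,y,[*S,200]), np.degrees(y-SY)/8,insock(p))
c=capture("side");crop(c,240,140,120,100,6,"pics/s8.png")
c=capture("wrist");cv2.imwrite("pics/w5.png",c["image"])
c=capture("top");crop(c,225,90,120,110,6,"pics/t8.png")
E
```

```text
10.475 [641.05503541  72.16997811 223.97234704] [3.14122913e+00 1.59799739e-03 2.70044636e-01] [ 0.06632299 -0.85718659 -2.09468049] 14.081198786031004 [-6.23790166e-03  5.85035164e-01  1.19645949e+00 -8.03163170e-04
  1.36153629e+00  1.29468091e+00]
[0.03048552 0.01137808 0.39953912] -0.003447759336171747 [-1.82880243  0.68356526]
```

View pics/s8.png

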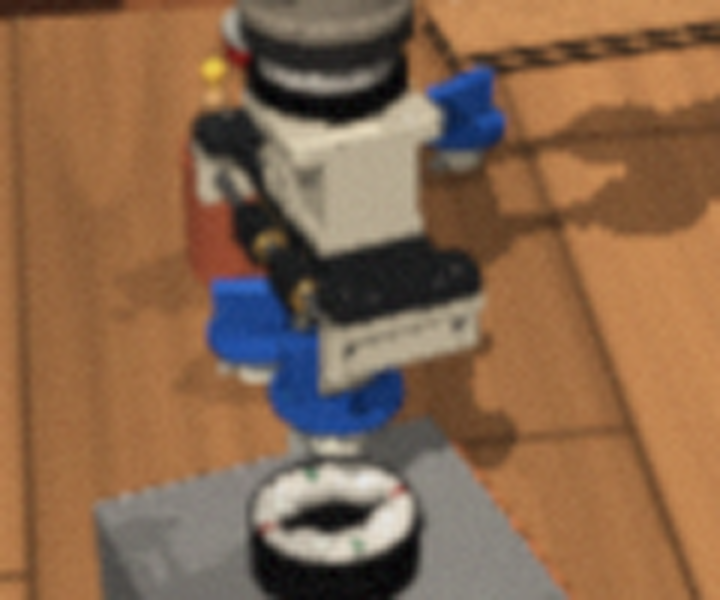

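View pics/w5.png

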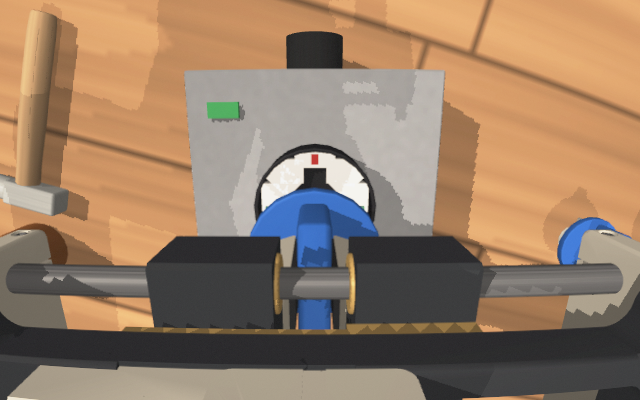

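```bash
python3 - <<'E'
from h import *
c=capture("wrist");crop(c,240,135,150,110,5,"pics/w6.png")
E
```

```text
(no output)
```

View pics/w6.png

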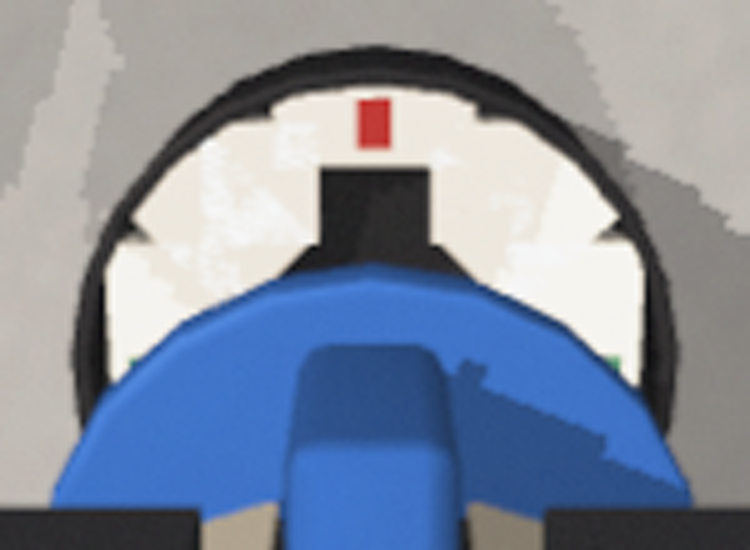

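```bash
python3 - <<'E'
from h import *
np.set_printoptions(precision=2,suppress=True)
c=capture("wrist");o=get_obs();p=o["tool_pos"];y=o["tcp_rot"][2]
f=lambda l:[((a+.5)/5-.5+240,(b+.5)/5-.5+135) for a,b in l]
print("slot end",[insock(q) for q in px2w(c,f([(320,168),(431,168),(375,168)]),120)])
print("red",[insock(q) for q in px2w(c,f([(374,99),(374,149)]),120)])
zc=p[2]-56
print("tcp",insock(p),p[2])
print("flange front bottom edge", insock(px2w(c,f([(373,264)]),zc+24)[0]), "top",insock(px2w(c,f([(373,282)]),zc+32)[0]))
g=px2w(c,f([(300,345),(438,345),(292,440),(456,440)]),[zc+34,zc+34,zc+66,zc+66]);print("wing",[insock(q) for q in g])
E
```

```text
slot end [array([30.08,  7.49]), array([30.05, -8.02]), array([30.06, -0.19])]
red [array([39.69, -0.07]), array([32.73, -0.06])]
tcp [-1.46  0.74] 224.81638555132565
flange front bottom edge [31.66  0.18] top [31.61  0.19]
wing [array([26.  ,  7.07]), array([25.97, -5.91]), array([26.83,  6.41]), array([26.8 , -6.07])]
```

The slot end reads at socket x=30.06 and y=-0.2, so the socket estimate is good. The cap is about 2.3 mm short in x and about 0.4 mm off in y. I'll correct both while descending to just above the collar.

carry_out --xyz '[[0.038,0.007,0],[0,0,0.3],[0,0,0.3],[0,0,0.12],[0,0,0]]' --dr '[[0,0,0],[0,0,0],[0,0,0],[0,0,0],[0,0,0]]'

```text
time: 11.35
tool_pos: [643.7, 73.5, 181.3]
tcp_rot: [-3.141, 0.001, 0.271]
contact_force: [-0.5, -1.3, -1.2]
grip_width: 13.9
```

```bash
python3 - <<'E'
from h import *
o=get_obs();p=o["tool_pos"];y=o["tcp_rot"][2];print(o["time"],p,o["tcp_rot"],o["contact_force"],insock(p))
c=capture("side");crop(c,240,150,110,100,7,"pics/s9.png")
c=capture("wrist");crop(c,240,135,150,110,5,"pics/w7.png")
E
```

```text
11.35 [643.7032241   73.46266081 181.26454202] [-3.14149573e+00  6.43061554e-04  2.70715560e-01] [-0.53079259 -1.26147696 -1.17147823] [1.06852726 1.22153603]
```

View pics/s9.png

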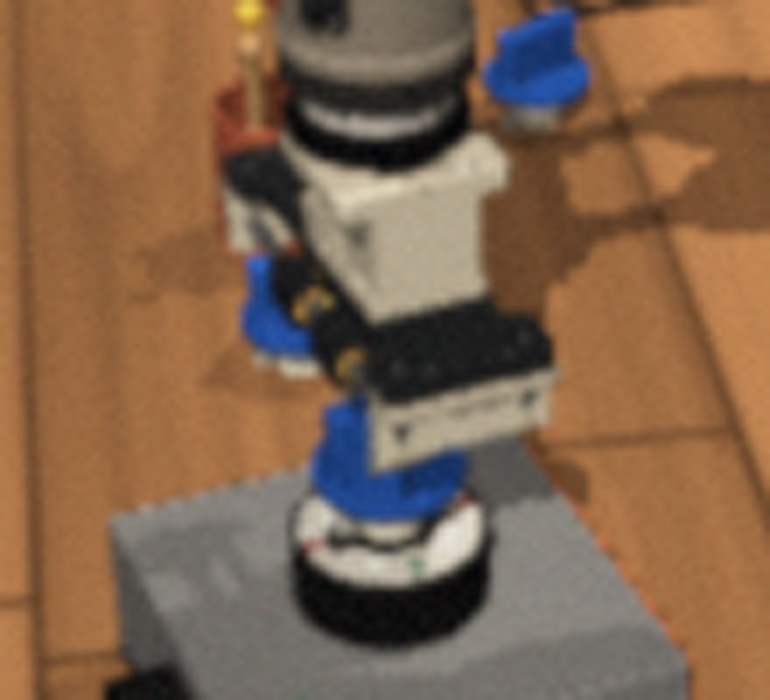

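View pics/w7.png

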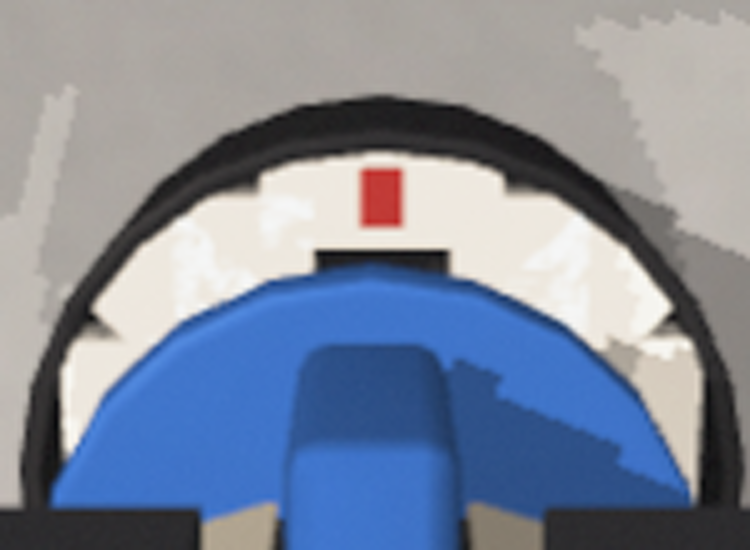

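```bash
python3 - <<'E'
from h import *
np.set_printoptions(precision=2,suppress=True)
c=capture("wrist");p=get_obs()["tool_pos"]
f=lambda l:[((a+.5)/5-.5+240,(b+.5)/5-.5+135) for a,b in l]
print("slot end",[insock(q) for q in px2w(c,f([(316,250),(449,250)]),120)])
print("red",[insock(q) for q in px2w(c,f([(382,169),(382,227)]),120)])
zc=p[2]-56.2
print("tcp",insock(p),p[2])
print("flange",insock(px2w(c,f([(373,264)]),zc+24)[0]),insock(px2w(c,f([(373,282)]),zc+32)[0]))
g=px2w(c,f([(300,345),(438,345),(292,440),(456,440)]),[zc+34,zc+34,zc+66,zc+66]);print("wing",[insock(q) for q in g])
E
```

```text
slot end [array([30.11,  7.42]), array([30.1 , -8.07])]
red [array([39.6 , -0.26]), array([32.83, -0.26])]
tcp [1.57 1.17] 182.43407444484927
flange [34.75  0.83] [34.69  0.84]
wing [array([29.07,  7.71]), array([29.05, -5.27]), array([29.84,  7.06]), array([29.83, -5.43])]
```

carry_out --xyz '[[-0.01,0.018,0],[0,0,0.1],[0,0,0.1],[0,0,0.05],[0,0,0]]' --dr '[[0,0,0],[0,0,0],[0,0,0],[0,0,0],[0,0,0]]'

```text
time: 12.12
tool_pos: [643.4, 72.4, 166.5]
tcp_rot: [3.142, 0.0, 0.271]
contact_force: [-0.8, -1.0, 1.2]
grip_width: 13.8
```

```bash
python3 - <<'E'
from h import *
o=get_obs();p=o["tool_pos"];y=o["tcp_rot"][2];print(o["time"],p,o["tcp_rot"],o["contact_force"],insock(p))
E
```

```text
12.125 [643.39235062  72.35704338 166.53720314] [3.14151429e+00 1.83073677e-04 2.70871059e-01] [-0.77228674 -1.00488486  1.18314129] [0.47349669 0.23920673]
```

The force has risen about 3 N, so the foot has just met the carrier at the expected height. Press further.

carry_out --xyz '[[0,0,0.06],[0,0,0.06],[0,0,0.05],[0,0,0],[0,0,0]]' --dr '[[0,0,0],[0,0,0],[0,0,0],[0,0,0],[0,0,0]]'

```text
time: 12.75
tool_pos: [643.5, 72.3, 156.8]
tcp_rot: [3.141, -0.0, 0.271]
contact_force: [-2.9, 0.3, 6.0]
grip_width: 13.7
```

```bash
python3 - <<'E'
from h import *
o=get_obs();p=o["tool_pos"];y=o["tcp_rot"][2];print(o["time"],p,o["tcp_rot"],o["contact_force"],o["moment"],insock(p))
c=capture("side");crop(c,240,150,110,100,7,"pics/s10.png")
E
```

```text
12.75 [643.47717551  72.32443427 156.79570892] [ 3.14132046e+00 -4.28853444e-04  2.70879588e-01] [-2.91948052  0.28928448  5.99189898] [-0.05507254  0.53808392 -0.03212785] [0.54652214 0.18511513]
```

View pics/s10.png

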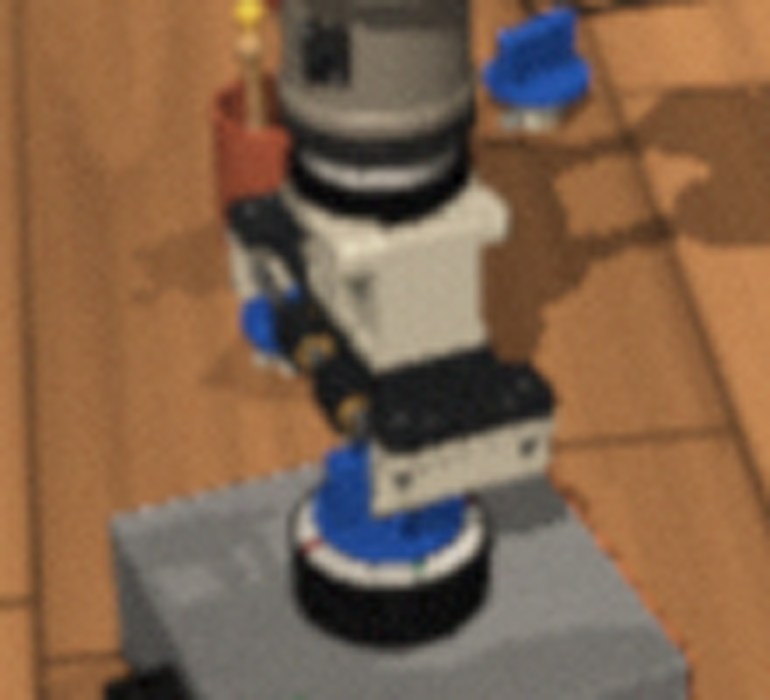

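Depth is about 10 mm by both position and force. Now twist clockwise.

carry_out --xyz '[[0,0,0.015],[0,0,0],[0,0,0],[0,0,0],[0,0,0],[0,0,0],[0,0,0],[0,0,0]]' --dr '[[0,0,0.4],[0,0,0.7],[0,0,0.7],[0,0,0.7],[0,0,0.7],[0,0,0.7],[0,0,0.7],[0,0,0.7]]'

```text
time: 13.8
tool_pos: [644.1, 71.9, 156.3]
tcp_rot: [-3.141, -0.002, -0.472]
contact_force: [-0.9, -2.2, 6.3]
grip_width: 13.8
```

```bash
python3 - <<'E'
from h import *
o=get_obs();p=o["tool_pos"];y=o["tcp_rot"][2];print(o["time"],p,o["tcp_rot"],o["contact_force"],o["moment"],insock(p),np.degrees(SY-y))
E
```

```text
13.8 [644.08371656  71.85816213 156.28489734] [-3.14145131e+00 -2.37770683e-03 -4.72261303e-01] [-0.94571218 -2.20691363  6.30409838] [-0.34418244  0.37776764  0.10233382] [ 1.00639776 -0.42628995] 42.55857946295571
```

carry_out --xyz '[[0,0,0],[0,0,0],[0,0,0],[0,0,0],[0,0,0],[0,0,0],[0,0,0],[0,0,0]]' --dr '[[0,0,0.7],[0,0,0.7],[0,0,0.7],[0,0,0.7],[0,0,0.7],[0,0,0.7],[0,0,0.7],[0,0,0.6]]'

```text
time: 14.8
tool_pos: [643.4, 71.0, 156.0]
tcp_rot: [3.141, -0.002, -1.24]
contact_force: [-3.2, -4.7, 7.3]
grip_width: 14.2
```

```bash
python3 - <<'E'
from h import *
o=get_obs();p=o["tool_pos"];y=o["tcp_rot"][2];print(o["time"],p,o["tcp_rot"],o["contact_force"],o["moment"],insock(p),np.degrees(SY-y),o["joint_positions"][5])
c=capture("side");crop(c,240,150,110,100,7,"pics/s11.png")
c=capture("wrist");cv2.imwrite("pics/w11.png",c["image"])
c=capture("top");crop(c,225,90,120,110,6,"pics/t11.png")
E
```

```text
14.8 [643.41405241  71.0429522  156.00269726] [ 3.14103882e+00 -2.23469407e-03 -1.23987926e+00] [-3.17502857 -4.71805737  7.31838339] [-0.77673711  0.75119061  0.22561866] [ 0.14323361 -1.0328911 ] 86.53984891187473 2.8042558930917845
```

View pics/s11.png

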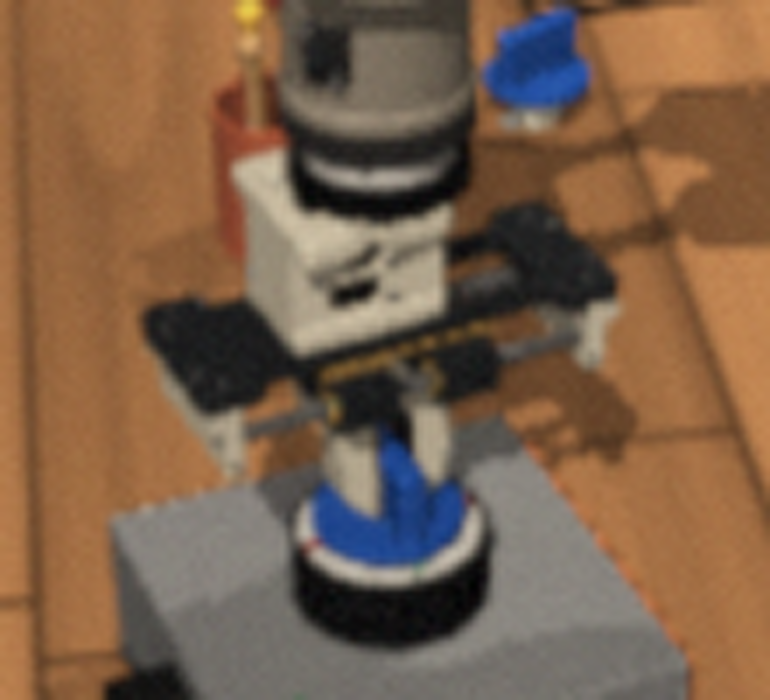

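View pics/w11.png

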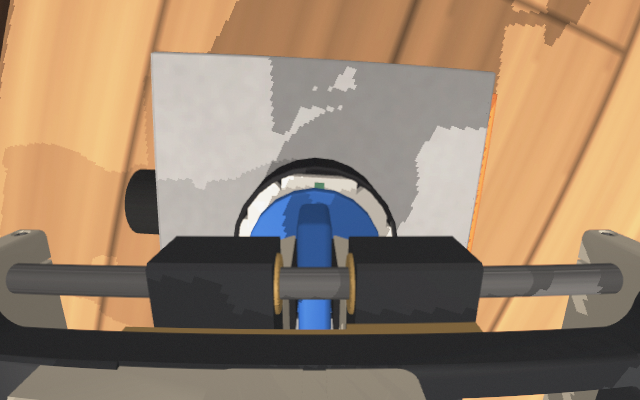

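The wing is almost at the green mark, 86.5° turned. I'll go on to the stop with a little overdrive.

carry_out --xyz '[[0,0,0],[0,0,0],[0,0,0],[0,0,0]]' --dr '[[0,0,0.4],[0,0,0.3],[0,0,0],[0,0,0]]'

```text
time: 15.45
tool_pos: [643.0, 71.0, 155.8]
tcp_rot: [3.14, -0.002, -1.334]
contact_force: [-4.9, -4.0, 6.4]
grip_width: 13.7
```

```bash
python3 - <<'E'
from h import *
o=get_obs();p=o["tool_pos"];y=o["tcp_rot"][2];print(o["time"],p,o["tcp_rot"],o["contact_force"],o["moment"],insock(p),np.degrees(SY-y),o["joint_positions"][5])
c=capture("wrist");crop(c,220,140,190,110,4,"pics/w12.png")
c=capture("top");cv2.imwrite("pics/t12.png",c["image"])
E
```

```text
15.45 [643.01502814  71.01467452 155.83451623] [ 3.14017702e+00 -2.17404483e-03 -1.33443041e+00] [-4.90108423 -3.97329775  6.40098115] [-0.75745699  0.92430674  0.37835691] [-0.24883521 -0.95350574] 91.95723039035903 2.8988920075741733
```

View pics/w12.png

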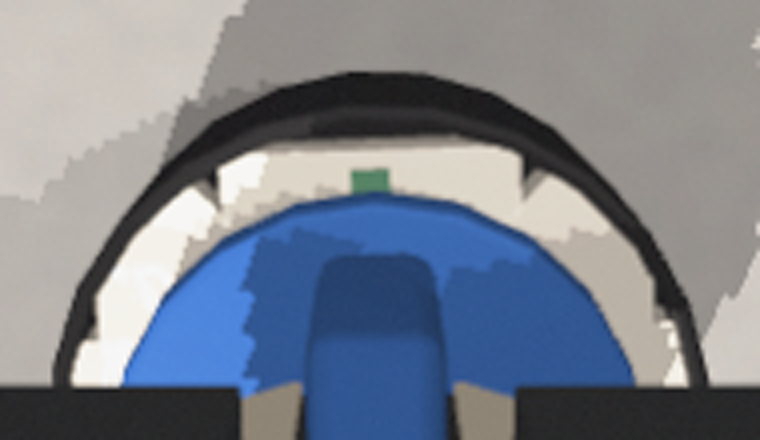

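View pics/t12.png

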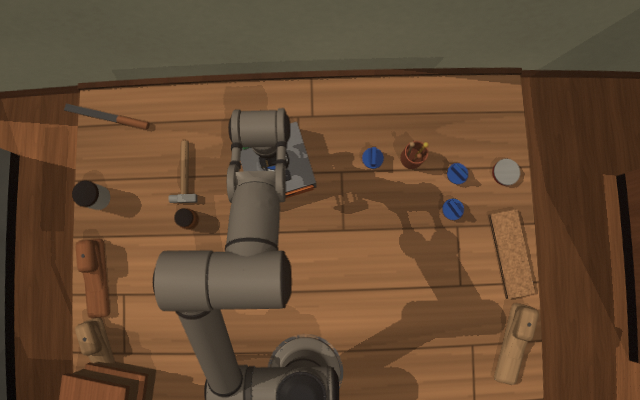

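The moment about z rose to 0.38 N m at 92°, above the return spring's roughly 0.21 N m, so the cap is at its stop. The wing hasn't slipped in the jaws and points at the green mark. One settling check, then I'll hand in.

carry_out --xyz '[[0,0,0],[0,0,0],[0,0,0],[0,0,0]]' --dr '[[0,0,0],[0,0,0],[0,0,0],[0,0,0]]'

```text
time: 16.05
tool_pos: [643.0, 71.0, 155.8]
tcp_rot: [3.14, -0.002, -1.334]
contact_force: [-4.7, -4.8, 6.7]
grip_width: 13.6
```

```bash
python3 - <<'E'
from h import *
from plant import close_job
o=get_obs();p=o["tool_pos"];y=o["tcp_rot"][2];print(o["time"],p,o["contact_force"],o["moment"],np.degrees(SY-y),o["grip_width"],abs(o["dq"]).max())
print(close_job())
E
```

```text
16.05 [643.00827553  71.0412355  155.81472162] [-4.74695632 -4.77625745  6.67691694] [-0.77864013  0.94096686  0.32370263] 91.95132313483175 13.567703613928304 0.0026586950741265747
the job is handed in; nothing more can be done
None
```

The drawer is shut, and I handed the job in at about 16 s of the 64 s allowed, with the gripper still holding the cap pressed in and fully turned. `close_job` gave no verdict, and I couldn't read the judged joints directly, so the figures below come from the pose, forces and pictures.

- **Drawer:** I pushed it to its stop. The force then rose above 20 N with no further travel, and the front stayed flush after I backed off.
- **Cap choice and insertion:** I took the cap nearest the base, 586 mm away. I lined it up with the slots using the wrist camera and pressed it in about 11 mm, putting the underside about 20 mm below the collar top.
- **Twist:** It turned 92° clockwise. The moment about the axis rose to 0.32–0.38 N m, more than the return spring alone gives, so it is against the stop. The wing points at the green mark.
- **Last checks:** The arm is at rest, grip width is 13.6 mm on the 14 mm wing, and the wing has not slipped in the jaws. The tool is within about 1 mm of the bayonet axis. In the last top picture the jar, hammer and pot show no movement.
- **Small deviation:** A sideways force of about 7 N remained on the tool at the end, which I left alone. No check failed or disagreed.

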